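# Clear the gauge seat and hold the telescoping gauge arm at the mark

### The job

On the sample gauge, push the green spring ejector all the way in so that it pushes the yellow-lidded sample cassette out of its seat onto the apron, without touching the cassette with the fingers, and let the ejector spring back. Then squeeze the grey grip of the telescoping arm so that its red lock button goes fully in, draw the arm out until its black pointer stands at the line on the orange rider on the scale, and finish while still holding it there: the arm has a return spring. Do not shift the rider, the bottle, the petri dish or the cup.

Things in the scene. Friction and masses are not known exactly. Their poses are not given: they have to be found in the camera images.
- gauge: Sample gauge fixed to the bench, dark grey bed 8 mm thick. Origin at bench level under the telescoping arm's line (x = 0). Its +y is the way the arm extends, its +x the way the ejector pushes (within 0.35 rad of world +x). In its frame, mm: blue housing x -15..15, y -270..-140, 66 high; scale x -70..-50, y -130..-20; lock rail x -22..-14, y -112..0, 22 high; ejector guides 20 high.
- boom: Telescoping arm, sliding 0..95 mm along the gauge's +y, axes as the gauge's. Origin: centre of its grey grip block (x 44, y 35, z 44 mm), 52 mm above the bench. Starts home, at gauge y -117.5, locked until the button is in. Return spring 2.4 N home, 5 N out. Squeezed along x: 52 mm over the button, 44 with it in. The pointer's arm runs to -x below the grip, its top 27 mm above the bench.
- probe_tip (a point): Tip of the arm's brass probe foot (radius 8 mm, on a 5 mm radius rod), 127.5 mm ahead of the grip centre, 45 mm above the bench. At home it is 10 mm short of the seated cassette, which blocks it; drawn out it passes over the empty seat.
- pointer (a point): Tip of the black pointer of the telescoping arm (moves with it; 60 mm to the -x side of the grip centre, at the same y).
- mark (a point): Line on the orange rider clip (12 x 10 x 10 mm) on the scale, at its edge that faces the pointer; axes parallel to the gauge's. The rider stands at a different place each time, 45 to 85 mm further along the gauge's +y than the pointer at home. It is held by light friction (4 N) and must not be shifted.
- lock_button (a joint): Red lock button, 22 mm wide, 30 mm high, on the -x side (towards the robot) of the grip block: 0 = out (locked), 0.008 m = pressed in flush. Frees the arm from about 0.006 m. Spring 3 N out to 8 N in. Once the arm has left home a rail keeps the button in.
- button_face (a point): Centre of the outer face of the red lock button, 30 mm to the -x side of the grip centre when out, at the grip centre's height.
- ejector (a joint): Green ejector slide: 0 = out (rest), 0.055 m = pushed fully in along the gauge's +x. Spring 2 N at rest to 6 N fully in, plus about 3 N for the ball catch that holds the cassette; it springs back when let go.
- ejector_face (a point): Middle of the face of the green ejector paddle that looks to -x (towards the robot), 38 mm above the bench. Paddle 14 mm thick (x), 28 mm wide (y), from 10 to 52 mm above the bench; at rest the face is at x = -93 mm, y = 35.5 mm of the gauge.
- seat (a point): Centre of the cassette seat's floor, 8 mm above the bench, at gauge x 0, y 35.5 mm; side walls 32 mm apart in y, 30 mm above the bench. The apron, a tray at the same height with 5 mm rims, lies beyond it at gauge x 24..131, y -1..72 mm.
- cassette: Loose sample cassette, white with a yellow lid, 40 (x) x 30 (y) x 42 mm, 60 g. Origin at the centre of its underside. Starts in the seat at x 0, y 35.5 mm of the gauge, 8 mm above the bench, behind a small spring ball catch; the full ejector stroke carries it about 55 mm along the gauge's +x onto the apron.
- loading_bottle: Bystander: small clear bottle with red cap, 44 mm wide, 85 mm high; origin at the centre of its underside.
- petri_dish: Bystander: petri dish, 62 mm wide, 14 mm high; origin at the centre of its underside.
- sample_cup: Bystander: white lidded sample cup, 72 mm wide, 70 mm high; origin at the centre of its underside.
Not all that is in view belongs to the job. There is more than one size of the cassette; the one meant has the size given above.

How it is judged (in metres and radians):
On the way, in this order (a step that is already met when the one before it is completed fails the run):
1. the ejector is pushed in and has pushed the cassette out of its seat (value of joint ejector above 0.047 m and x of cassette in the frame of gauge above 0.043 m), for 0.05 s.
2. the ejector has sprung back and the lock button is squeezed in with the arm still at home (value of joint ejector below 0.006 m and value of joint lock_button above 0.0055 m and distance of pointer from where it was at the start of the episode below 0.01 m and contact force between the fingers and boom above 2 N), for 0.05 s.
At the end, for the whole second after the job is handed in: The pointer of the arm stands within 4 mm of the rider's line, at rest, the fingers still holding the grip (more than 3 N) with the button in; the ejector is back out within 6 mm; the cassette stands upright and still on the apron, its centre at least 40 mm from the seat's centre (y of pointer in the frame of mark between -0.004 and 0.004 m and linear speed of boom below 0.01 m/s and contact force between the fingers and boom above 3 N and value of joint lock_button above 0.0045 m and value of joint ejector below 0.006 m and x of cassette in the frame of gauge between 0.04 and 0.125 m and y of cassette in the frame of gauge between -0.005 and 0.075 m and angle between cassette's own z axis and vertical below 0.2 rad and linear speed of cassette below 0.02 m/s); the arm keeps its last pose, push and grip.
It fails at once if the fingers touch the cassette (contact force between the fingers and cassette above 0.5 N).
It fails at once if the rider is shifted (distance of mark from where it was at the start of the episode above 0.004 m).
It fails at once if the bottle is shifted (distance of loading_bottle from where it was at the start of the episode above 0.02 m).
It fails at once if the petri dish is shifted (distance of petri_dish from where it was at the start of the episode above 0.02 m).
It fails at once if the cup is shifted (distance of sample_cup from where it was at the start of the episode above 0.02 m).
It also fails if it takes over 48 s, if anything falls off the work surface, if the arm or the gripper's body presses on something with over 40 N, if the wrist force passes 120 N, or if a joint passes its speed limit or range.

### The arm

A 6-joint arm with a two-finger parallel gripper is mounted at the origin on a cart in front of the work surface, level with it; the furniture and walls round the work are solid. World frame = base frame: x ahead of the robot, y to its left, z up, the work surface at z = 0. Lengths are in mm, angles in rad, forces in N, time in s.
With the tool pointing down it reaches from about 350 to 975 mm from the base axis. Payload 7.1 kg.
Tool frame: the origin (TCP) lies midway between the tips of the shut fingers; the grasp point (between the pads) lies ctrl.grip_point_offset behind it (ctrl.grip_point_offset is the distance from the TCP to the grasp point, in mm); z points along the fingers, y is the line along which they close (so a half turn about z gives the same grasp; the last joint's range is limited). The gripper opens to 88 mm and grips with 3 to 60 N. Pads are 20 mm wide; open, the fingers measure 115 mm over their backs; the gripper's body (75 mm by 178 mm) begins 61 mm behind the grasp point.
Start: joints at [1.229, 0.423, 1.63, -0, 1.089, -0.019], TCP at [198.232, 592.713, 199.475] pointing down, gripper open.
Joint ranges: [-3, 3], [-0.9, 2.11], [0.09, 2.58], [-1.31, 4.45], [0.11, 2.69], [-2.54, 2.54]. Speed limits (rad/s): [2.39, 2.39, 3.01, 3.14, 3.14, 3.14].

### API

Orientations are given as a rotation vector (axis times angle).
In Python, from workcell import ctrl gives the robot as it stands.
- The arm moves only by the tool apply_moves, never from a script. Its argument "targets" is a list of rows, each an object of numbers: "tx", "ty", "tz": the shift along the world's x, y, z in m; "spin": the turn about the world's z in degrees. In form: [{"tx": .., "ty": .., "tz": .., "spin": ..}, ...]. A call has exactly 8 rows; each row is the pose to reach, as a shift and turn from the pose commanded when the call began; what a row does not reach only later rows make up. A row lasts 1/10 s, in which the tool goes at most 50 mm and 8.59 degrees, less where a joint would pass 70% of its speed; a pose out of reach is approached as far as the arm can. A call with a gripper value outside its range is refused whole. "gripper" is the closure, from -1 (fully open) to 1 (shut), set as the call begins (left out, the last holds). The fingers move at their own pace and stop on an object; the grip force is fixed at half the most. Time passes only in rows, so rows that repeat a pose let the fingers close, or fill a call up. It gives the time, the measured TCP pose, the force, the opening and the grip force at its end, in the units of the state.
- ctrl.get_obs(): the state, without advancing time (a new reading comes with each control period).
- ctrl.get_image(name): name is "scene" or "top" or "wrist"; returns the picture (480x640x3 uint8, red, green, blue); there is no depth.
- ctrl.get_calibration(name): a dict with "fov_y" (degrees; the focal length in pixels is half the picture's height over the tangent of half this angle, whatever the lens; pixels are square), "cx", "cy" (the principal point, pixels), "rvec" (rotation vector, rad) and "tvec" (3), from world to camera coordinates, as OpenCV has them. Camera axes: x right, y down, z forward; pixel columns grow to the right and rows downward; lengths in mm; the calibration is good to about 2 mm. A picture is of the moment at which its call begins: read the wrist's pose just before it. get_calibration takes no time and is no camera call; for the wrist camera it gives the pose at the moment of the call.
- ctrl.close_job(): hands the job in; it is judged then, once.
Trained networks look in the newest picture that a camera, given by its name, has taken for a name from the list of things; names that differ only in an ending like _2 or _b are one class to them, and where a whole thing is asked for, a point or a joint stands for the part that bears it (a point fixed in the world has none). Each returns a list of dicts, best first, with "score" (0 to 1); they miss things now and then, are a little off and sometimes report something else, mostly with a low value. They report only what shows in the picture. A call takes as long as a camera call. They do not tell look-alikes from the thing itself.
- ctrl.outline_of(name, camera): "pixels" (480x640 bool, what is visible of it) and "box" ([left, top, right, bottom] in pixels, round what is visible of it).
- ctrl.pinpoint(name, camera): "uv" ([column, row] in pixels: a listed point, or the origin of a listed thing).
The state is a dict: "t": time; "qpos": joint angles; "qvel": joint speeds; "joint_torque": joint torques, N m; "ee_pos": TCP position; "orientation": TCP orientation; "ft_force": force on the tool from outside, world axes, zero at the start; "moment": the same for the moment, N m; "width": finger opening in mm; "grasp_force": force on a finger pad.
Only numpy, scipy, OpenCV 4.12 (cv2) and the standard library are available. Lean on these libraries where they do the work, as an engineer would, in place of code of your own. Each camera call takes 0.05 s, during which the arm holds its last target. There are 200 camera calls.

## Working session

There is one attempt and no reset: what is moved stays moved. The work goes in short steps, Python scripts to look and compute and a tool call to move; the robot and the scene stay as the last step left them, time stands still between calls to the robot, and variables do not carry over. Pictures are saved under pics/ and viewed, at most 10 in all, crops included, and the job is handed in when it is done.

Besides the shell and the picture viewer there is one more tool, called as name([rows], argument=value, ...), one row to a line, values as JSON. apply_moves: Moves the arm, as the interface text tells. Its arguments: {"type":"object","properties":{"targets":{"type":"array"},"gripper":{"type":"number"}},"required":["targets"]}

```bash
mkdir -p pics; cat > h.py <<'E'
import numpy as np, cv2
from workcell import ctrl
def K(c):
    f=240/np.tan(np.radians(c['fov_y'])/2); return np.array([[f,0,c['cx']],[0,f,c['cy']],[0,0,1.]])
def ray(c,uv):
    R=cv2.Rodrigues(np.array(c['rvec'],float))[0]; t=np.array(c['tvec'],float)
    return -R.T@t, R.T@np.linalg.inv(K(c))@np.array([uv[0],uv[1],1.])
def atz(c,uv,z):
    o,d=ray(c,uv); return o+d*(z-o[2])/d[2]
def proj(c,P):
    return cv2.projectPoints(np.array(P,float).reshape(-1,1,3),np.array(c['rvec'],float),np.array(c['tvec'],float),K(c),None)[0].reshape(-1,2)
def save(name,img): cv2.imwrite('pics/'+name,cv2.cvtColor(img,cv2.COLOR_RGB2BGR))
E
python3 - <<'E'
from h import *
o=ctrl.get_obs(); print(o['t'],o['ee_pos'],o['orientation'],o['width'],ctrl.grip_point_offset)
Z=dict(boom=52,probe_tip=45,pointer=27,mark=18,button_face=52,ejector_face=38,seat=8,cassette=8,gauge=0,loading_bottle=0,petri_dish=0,sample_cup=0)
for cam in ['top','scene']:
    save(cam+'0.png',ctrl.get_image(cam)); c=ctrl.get_calibration(cam)
    print(cam, ray(c,(320,240)))
    for n,z in Z.items():
        for r in ctrl.pinpoint(n,cam)[:3]:
            print(n,round(r['score'],2),np.round(r['uv'],1),np.round(atz(c,r['uv'],z),1))
E
```

```text
0.0 [198.07288249 592.16939222 198.71866193] [-5.04804729e-01 -3.10053048e+00  2.32623908e-03] 87.7157023674527 18.700000000000003
top (array([ 415.8331866 ,   63.56701178, 1104.93057924]), array([ 0.13801994, -0.01614902, -0.99031401]))
boom 0.84 [371.1 223.4] [590.  -42.8  52. ]
probe_tip 0.85 [298.8 227.9] [585.5  82.7  45. ]
probe_tip 0.18 [204.2 252.5] [545.6 246.4  45. ]
pointer 0.82 [373.8 257.2] [533.7 -48.1  27. ]
pointer 0.3 [332.5 258.3] [533.2  24.7  27. ]
mark 0.53 [205.1 253.4] [547.2 249.5  18. ]
mark 0.45 [329.6 259. ] [533.   29.5  18. ]
button_face 0.62 [372.4 240.8] [559.5 -44.   52. ]
ejector_face 0.74 [286.8 277.9] [499.4 105.   38. ]
seat 0.69 [286.2 226.2] [594.9 106.    8. ]
cassette 0.89 [318.8 334.4] [401.2  51.3   8. ]
cassette 0.64 [284.1 228.4] [591.  109.8   8. ]
gauge 0.59 [306.2 227.2] [593.7  70.1   0. ]
loading_bottle 0.9 [371.2 178.3] [682.5 -50.9   0. ]
petri_dish 0.76 [383.1 295.6] [467.2 -65.3   0. ]
sample_cup 0.63 [204.3 252. ] [552. 254.   0.]
sample_cup 0.34 [298.3 224.4] [599.2  84.3   0. ]
scene (array([ 149.31599505, -663.28281487,  585.34449851]), array([ 0.43935603,  0.72795271, -0.52643176]))
boom 0.68 [361.1 277.9] [589.7 -53.   52. ]
probe_tip 0.87 [319.6 243.5] [593.8  74.7  45. ]
pointer 0.93 [330.2 306.9] [528.9 -60.9  27. ]
mark 0.74 [323.  240.6] [626.3 116.6  18. ]
mark 0.48 [305.8 285.2] [532.   16.8  18. ]
button_face 0.71 [345.4 283.7] [561.2 -52.7  52. ]
ejector_face 0.87 [263.7 254.3] [503.5 105.8  38. ]
seat 0.68 [310.1 251.6] [596.1 111.4   8. ]
cassette 0.79 [316.2 212.6] [678.4 226.2   8. ]
cassette 0.72 [223.7 306.4] [403.1  49.2   8. ]
gauge 0.65 [322.5 268.3] [593.2  65.3   0. ]
loading_bottle 0.55 [407.1 287.9] [679.6 -56.8   0. ]
petri_dish 0.82 [294.2 336.6] [465.1 -62.7   0. ]
sample_cup 0.77 [255.9 228. ] [557.5 249.7   0. ]
```

View pics/top0.png

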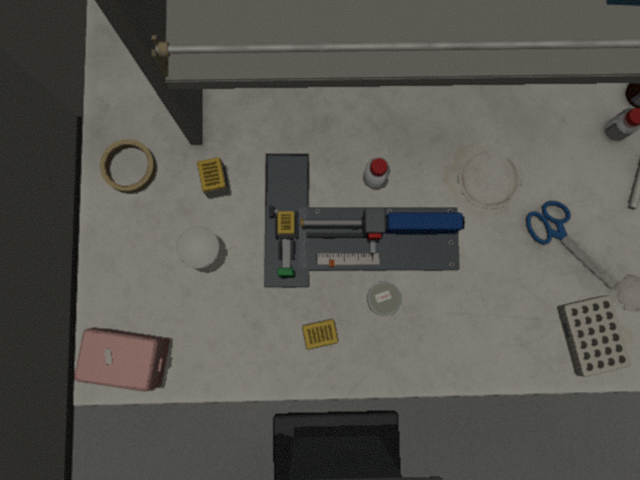

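View pics/scene0.png

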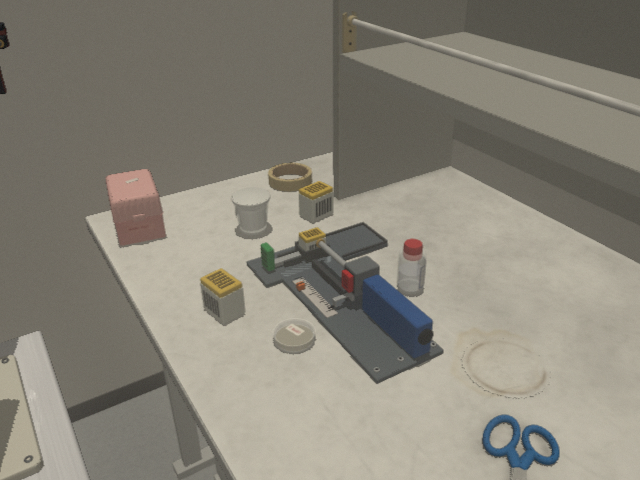

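The seated cassette at top (286,224) is smaller and sits in the gauge. Its look-alikes at top (320,334) and (211,175) are larger and loose on the bench, so the seated one is meant. In the top view the pointer is at about (374,257), the rider at (331,261) and the green paddle at (286,272). The bottle is at (376,172) and the dish at (383,297).

I'll fit the gauge pose and confirm with an enlarged crop.

```bash
cat > fit.py <<'E'
from h import *
from scipy.optimize import least_squares
G=dict(boom=(0,-117.5,52),probe_tip=(0,10,45),pointer=(-60,-117.5,27),button_face=(-30,-117.5,52),ejector_face=(-93,35.5,38),seat=(0,35.5,8),cassette=(0,35.5,8),gauge=(0,0,0))
def W(p,g):
    c,s=np.cos(p[2]),np.sin(p[2]); return np.array([p[0]+c*g[0]-s*g[1],p[1]+s*g[0]+c*g[1],g[2]])
E
python3 - <<'E'
from fit import *
obs=[];
for cam in ['top','scene']:
    c=ctrl.get_calibration(cam)
    for n in G:
        best=[r for r in ctrl.pinpoint(n,cam)]
        for r in best:
            e=np.linalg.norm(r['uv']-proj(c,W((593,71,0),G[n]))[0])
            if e<15: obs.append((cam,c,n,np.array(r['uv']))); break
f=lambda p:np.concatenate([o[3]-proj(o[1],W(p,G[o[2]]))[0] for o in obs])
s=least_squares(f,[593,71,0],x_scale=[10,10,.05],loss='soft_l1'); print(s.x)
for o,r in zip(obs,f(s.x).reshape(-1,2)): print(o[0],o[2],r.round(1))
np.save('p.npy',s.x)
for n in G: print(n,W(s.x,G[n]).round(1))
img=cv2.imread('pics/top0.png'); 
cv2.imwrite('pics/crop0.png',cv2.resize(img[150:350,190:400],None,fx=2.9,fy=2.9,interpolation=cv2.INTER_CUBIC))
w=ctrl.get_calibration('wrist'); print(w['fov_y'],ray(w,(320,240)))
E
```

```text
[ 5.93172379e+02  6.97525034e+01 -4.58341212e-04]
top boom [-2.8  1.9]
top probe_tip [-1.6  4.4]
top pointer [ 0.2 -0.3]
top button_face [-2.1  2.1]
top ejector_face [0.2 0.4]
top seat [-0.4 -1. ]
top cassette [-2.5  1.2]
top gauge [-0.2 -0.3]
scene boom [0.1 2.4]
scene probe_tip [1.9 1.2]
scene pointer [2.3 5.5]
scene button_face [0.8 2. ]
scene ejector_face [ 1.6 -0.7]
scene seat [-0.4 -2.1]
scene gauge [1.4 1.2]
boom [593.1 -47.7  52. ]
probe_tip [593.2  79.8  45. ]
pointer [533.1 -47.7  27. ]
button_face [563.1 -47.7  52. ]
ejector_face [500.2 105.3  38. ]
seat [593.2 105.3   8. ]
cassette [593.2 105.3   8. ]
gauge [593.2  69.8   0. ]
60.41926268584175 (array([132.56402733, 615.80049729, 384.58291934]), array([ 0.25095974, -0.07668116, -0.96499374]))
```

View pics/crop0.png

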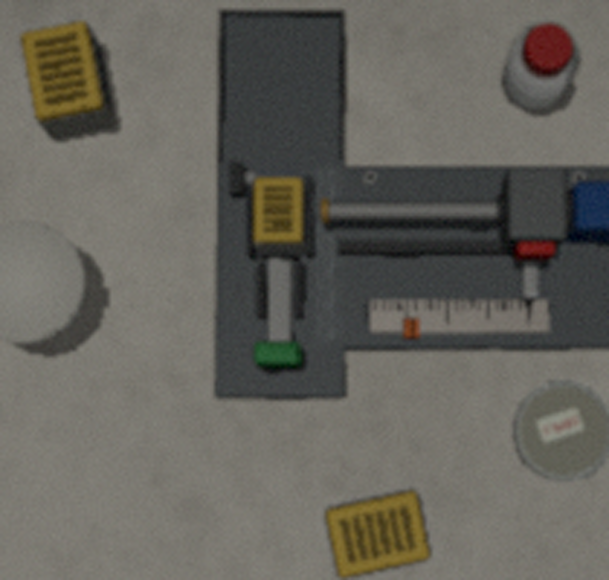

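The crop confirms it: the seated cassette (crop 278,210) is smaller than the loose ones at (65,70) and (377,535). The rider is at crop (411,328). I'll move over to the ejector side with the fingers shut and look from the wrist.

apply_moves([
  {"tx":0.023,"ty":-0.044,"tz":0,"spin":-8},
  {"tx":0.046,"ty":-0.088,"tz":0,"spin":-16},
  {"tx":0.069,"ty":-0.132,"tz":0,"spin":-24},
  {"tx":0.092,"ty":-0.176,"tz":0,"spin":-32},
  {"tx":0.115,"ty":-0.22,"tz":0,"spin":-40},
  {"tx":0.138,"ty":-0.264,"tz":0,"spin":-48},
  {"tx":0.161,"ty":-0.308,"tz":0,"spin":-56},
  {"tx":0.184,"ty":-0.352,"tz":0,"spin":-64},
], gripper=1)

```text
t: 2.9
ee_pos: [382.9, 239.0, 199.8]
orientation: [2.077, 2.356, 0.001]
ft_force: [1.3, 1.3, 0.2]
width: 27.5
grasp_force: 0.0
```

apply_moves([
  {"tx":0.02,"ty":-0.042,"tz":0,"spin":-4},
  {"tx":0.04,"ty":-0.084,"tz":0,"spin":-7.5},
  {"tx":0.058,"ty":-0.12,"tz":0,"spin":-7.5},
  {"tx":0.072,"ty":-0.135,"tz":0,"spin":-7.5},
  {"tx":0.072,"ty":-0.135,"tz":0,"spin":-7.5},
  {"tx":0.072,"ty":-0.135,"tz":0,"spin":-7.5},
  {"tx":0.072,"ty":-0.135,"tz":0,"spin":-7.5},
  {"tx":0.072,"ty":-0.135,"tz":0,"spin":-7.5},
])

```text
t: 3.7
ee_pos: [453.6, 106.6, 199.5]
orientation: [-2.219, -2.223, 0.0]
ft_force: [-1.1, -0.8, -0.5]
width: 0.4
grasp_force: 0.0
```

```bash
cat >> fit.py <<'E'
def grab(cams,names,p0,tol=15):
    obs=[]
    for cam in cams:
        ctrl.get_image(cam); c=ctrl.get_calibration(cam)
        for n in names:
            for r in ctrl.pinpoint(n,cam):
                if np.linalg.norm(r['uv']-proj(c,W(p0,G[n]))[0])<tol: obs.append((cam,c,n,np.array(r['uv']))); break
    return obs
E
python3 - <<'E'
from fit import *
o=ctrl.get_obs(); print(o['t'],o['ee_pos'],o['orientation'],o['width'])
img=ctrl.get_image('wrist'); save('w1.png',img); c=ctrl.get_calibration('wrist')
p=np.load('p.npy'); obs=grab(['wrist'],G,p,40)
f=lambda p:np.concatenate([o[3]-proj(o[1],W(p,G[o[2]]))[0] for o in obs])
s=least_squares(f,p,x_scale=[10,10,.05],loss='soft_l1'); print(s.x)
for o,r in zip(obs,f(s.x).reshape(-1,2)): print(o[2],o[3].round(1),r.round(1))
for r in ctrl.pinpoint('mark','wrist'): print('mark',r['score'],r['uv'],atz(c,r['uv'],18))
E
```

```text
3.7 [453.61040502 106.61458833 199.46325155] [-2.21941465e+00 -2.22314375e+00  1.69270147e-04] 0.43104996214911984
[5.97574364e+02 7.13436943e+01 2.94143681e-02]
probe_tip [483.7 244.8] [-0.3  0.1]
ejector_face [375.7 216.8] [1.2 0.1]
cassette [469.9 207. ] [-0.6 -0.3]
mark 0.74 [399.9, 289.8] [533.17161786  28.9783865   18.        ]
```

View pics/w1.png

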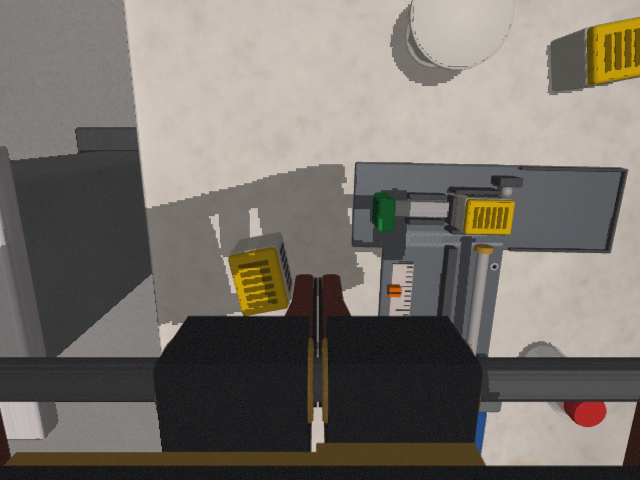

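The wrist view shows the green paddle at (384,212), the seated cassette at (487,215), the rider at (395,291) and the brass probe foot at (484,248). I'll get the yaw from the apron bed's straight edges.

```bash
python3 - <<'E'
from fit import *
c=ctrl.get_calibration('wrist'); img=cv2.imread('pics/w1.png')
for n,uv in dict(a=(357,162.5),b=(624,170.5),r=(612,251),l=(352,245)).items(): print(n,atz(c,uv,8).round(1))
# green paddle top face blob, cassette lid blob
hsv=cv2.cvtColor(img,cv2.COLOR_BGR2HSV)
t=ctrl.get_calibration('top'); ti=cv2.cvtColor(cv2.imread('pics/top0.png'),cv2.COLOR_BGR2HSV)
for nm,h,cc,zs in (('w',hsv,c,0),('t',ti,t,0)):
    m=cv2.inRange(h,(45,80,30),(85,255,255)); n,l,st,ce=cv2.connectedComponentsWithStats(m); k=1+np.argmax(st[1:,4]); x,y,w,hh,_=st[k]
    print(nm,'green',st[k],[atz(cc,q,52).round(1) for q in ((x,y),(x+w,y),(x,y+hh),(x+w,y+hh))])
    m=cv2.inRange(h,(3,150,100),(14,255,255)); n,l,st,ce=cv2.connectedComponentsWithStats(m)
    for k in range(1,n):
        if st[k,4]>20:
            ys,xs=np.where(l==k); P=np.array([atz(cc,q,18) for q in ((xs.min(),ys.min()),(xs.max()+1,ys.max()+1))]); print(nm,'orange',st[k],P.round(1).tolist())
E
```

```text
a [490.7 146.8   8. ]
b [732.8 139.7   8. ]
r [735.9  63.6   8. ]
l [487.9  69.4   8. ]
w green [372 192  24  40 807] [array([499.3, 126.7,  52. ]), array([518.8, 126.7,  52. ]), array([500.4,  93.2,  52. ]), array([520.4,  93.2,  52. ])]
w orange [389 285  12   7  66] [[523.0, 32.8, 18.0], [534.8, 25.7, 18.0]]
w orange [388 294  13   3  37] [[522.5, 23.7, 18.0], [535.1, 20.6, 18.0]]
t green [277 267  18  10 133] [array([517.3, 121. ,  52. ]), array([516.7,  90.2,  52. ]), array([500.2, 121.1,  52. ]), array([499.6,  90.4,  52. ])]
```

apply_moves([
  {"tx":0,"ty":0,"tz":-0.04,"spin":-1},
  {"tx":0,"ty":0,"tz":-0.08,"spin":-1},
  {"tx":0,"ty":0,"tz":-0.12,"spin":-1},
  {"tx":0,"ty":0,"tz":-0.15,"spin":-1},
  {"tx":0,"ty":0,"tz":-0.167,"spin":-1},
  {"tx":0.01,"ty":0,"tz":-0.167,"spin":-1},
  {"tx":0.02,"ty":0,"tz":-0.167,"spin":-1},
  {"tx":0.025,"ty":0,"tz":-0.167,"spin":-1},
])

```text
t: 5.05
ee_pos: [482.2, 106.0, 33.8]
orientation: [2.239, 2.2, 0.005]
ft_force: [-0.2, -0.3, -0.4]
width: 0.5
grasp_force: 0.0
```

apply_moves([
  {"tx":0.008,"ty":0,"tz":0,"spin":0},
  {"tx":0.016,"ty":0,"tz":0,"spin":0},
  {"tx":0.024,"ty":0,"tz":0,"spin":0},
  {"tx":0.032,"ty":-0.001,"tz":0,"spin":0},
  {"tx":0.039,"ty":-0.001,"tz":0,"spin":0},
  {"tx":0.045,"ty":-0.001,"tz":0,"spin":0},
  {"tx":0.05,"ty":-0.001,"tz":0,"spin":0},
  {"tx":0.05,"ty":-0.001,"tz":0,"spin":0},
])

```text
t: 5.85
ee_pos: [530.0, 104.7, 32.5]
orientation: [2.24, 2.202, 0.001]
ft_force: [0.6, -0.2, 0.3]
width: 0.5
grasp_force: 0.0
```

```bash
python3 - <<'E'
from fit import *
img=ctrl.get_image('wrist'); save('w2.png',img); save('s2.png',ctrl.get_image('scene')[170:330,200:420])
a=cv2.imread('pics/w2.png'); b=cv2.resize(cv2.imread('pics/s2.png'),(640,465)); 
cv2.imwrite('pics/m2.png',np.hstack([cv2.resize(a,(400,300)),b[:300,80:480]]))
c=ctrl.get_calibration('wrist')
for n in('ejector_face','cassette','mark'): print(n,[(round(r['score'],2),np.round(r['uv'],1),atz(c,r['uv'],G.get(n,(0,0,18))[2]).round(1)) for r in ctrl.pinpoint(n,'wrist')])
print(ctrl.get_obs()['ft_force'])
E
```

```text
ejector_face [(0.72, array([260. , 279.1]), array([503.2, 108.5,  38. ]))]
cassette [(0.76, array([106.3, 352.5]), array([409. ,  54.5,   8. ])), (0.66, array([441.2, 259. ]), array([595.7, 107.1,   8. ]))]
mark [(0.57, array([326. , 395.4]), array([533.3,  31.6,  18. ]))]
[ 0.20267093  0.25798612 -0.8799147 ]
```

View pics/m2.png

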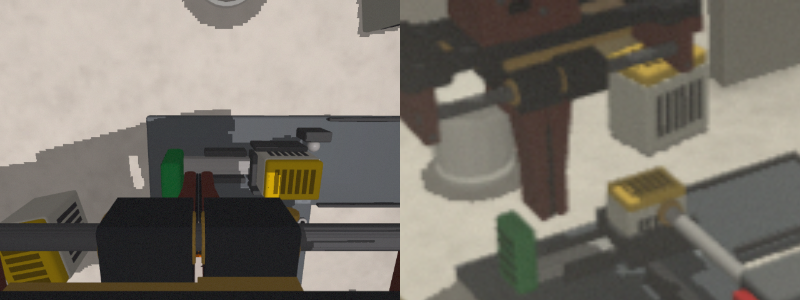

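```bash
python3 - <<'E'
from fit import *
o=ctrl.get_obs(); e=np.array(o['ee_pos']); print(e)
for cam in('scene','wrist'):
    c=ctrl.get_calibration(cam); print(cam,[proj(c,q)[0].round(1).tolist() for q in (e,e*[1,1,0],e+[0,0,18.7],(500,106,52),(500,106,10))])
img=cv2.imread('pics/s2.png'); cv2.imwrite('pics/s2b.png',cv2.resize(img[40:130,30:150],None,fx=6,fy=6,interpolation=cv2.INTER_CUBIC))
E
```

```text
[528.82425216 104.70100838  32.40922188]
scene [[277.6, 252.9], [278.5, 268.8], [277.0, 243.6], [261.2, 247.8], [262.8, 268.8]]
wrist [[315.8, 281.6], [316.1, 260.6], [315.7, 297.1], [248.9, 296.2], [261.6, 265.0]]
```

View pics/s2b.png

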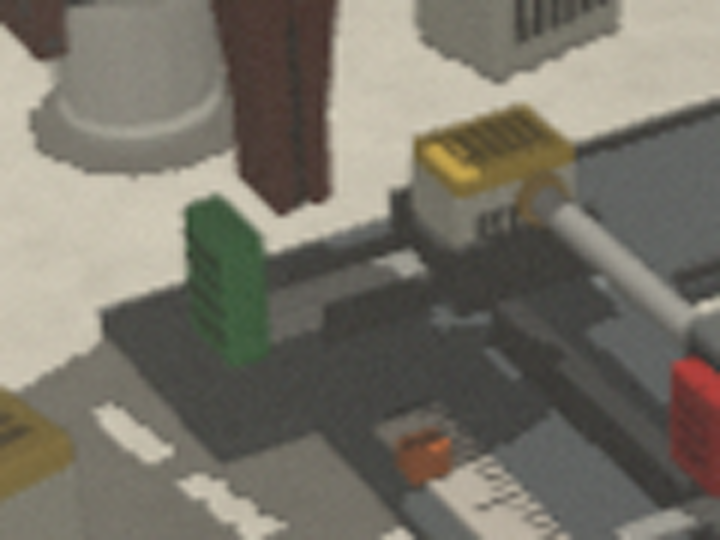

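```bash
python3 - <<'E'
from fit import *
c=ctrl.get_calibration('scene')
for z in (20,32,50,55,60): print(z,atz(c,(278.3,244.5),z).round(1))
w=cv2.imread('pics/w2.png'); t=ctrl.get_image('top'); save('t2.png',t); t=cv2.imread('pics/t2.png')
cv2.imwrite('pics/m3.png',np.hstack([cv2.resize(w[230:350,240:440],(500,300),interpolation=cv2.INTER_CUBIC),cv2.resize(t[200:320,240:360],(300,300),interpolation=cv2.INTER_CUBIC)]))
o=ctrl.get_obs(); e=np.array(o['ee_pos']);print(e)
c=ctrl.get_calibration('wrist'); print([proj(c,e+q)[0].round(1).tolist() for q in ([0,10,0],[0,10,18],[13,10,0],[-13,10,0])])
E
```

```text
20 [551.4 145.5  20. ]
32 [542.8 128.3  32. ]
50 [530.  102.5  50. ]
55 [526.5  95.4  55. ]
60 [522.9  88.2  60. ]
[528.86556899 104.69422891  32.4231713 ]
[[315.4, 261.8], [315.2, 274.9], [343.0, 261.3], [287.9, 262.2]]
```

View pics/m3.png

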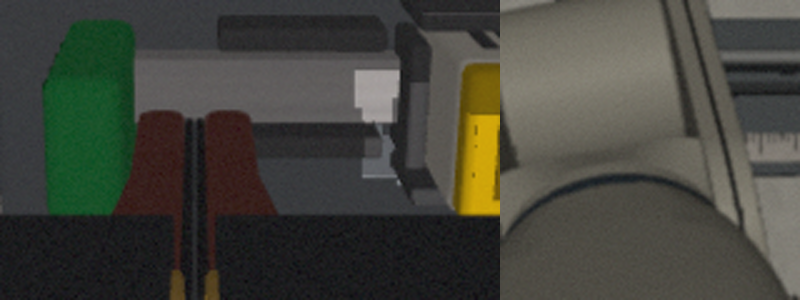

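The view shows the fingertips about 18–20 mm above the reported TCP: the tip is seen at wrist (318,275), and the TCP projects to row 262. So they passed just over the paddle, and nothing moved. I'll back out over the paddle and come in 19 mm lower.

apply_moves([
  {"tx":0,"ty":0,"tz":0.025,"spin":0},
  {"tx":-0.02,"ty":0.001,"tz":0.03,"spin":0},
  {"tx":-0.06,"ty":0.001,"tz":0.03,"spin":0},
  {"tx":-0.065,"ty":0.001,"tz":0.01,"spin":0},
  {"tx":-0.065,"ty":0.001,"tz":-0.005,"spin":0},
  {"tx":-0.065,"ty":0.001,"tz":-0.019,"spin":0},
  {"tx":-0.065,"ty":0.001,"tz":-0.019,"spin":0},
  {"tx":-0.065,"ty":0.001,"tz":-0.019,"spin":0},
])

```text
t: 6.95
ee_pos: [464.1, 105.7, 13.6]
orientation: [-2.24, -2.202, 0.001]
ft_force: [-0.7, -0.6, 0.2]
width: 0.3
grasp_force: 0.0
```

apply_moves([
  {"tx":0.01,"ty":0,"tz":0,"spin":0},
  {"tx":0.018,"ty":0,"tz":0,"spin":0},
  {"tx":0.024,"ty":0,"tz":0,"spin":0},
  {"tx":0.029,"ty":0,"tz":0,"spin":0},
  {"tx":0.033,"ty":0,"tz":0,"spin":0},
  {"tx":0.037,"ty":0,"tz":0,"spin":0},
  {"tx":0.041,"ty":0,"tz":0,"spin":0},
  {"tx":0.045,"ty":0,"tz":0,"spin":0},
])

```text
t: 7.75
ee_pos: [507.4, 105.3, 13.2]
orientation: [-2.239, -2.201, 0.005]
ft_force: [-5.0, -1.4, 4.7]
width: 0.8
grasp_force: 2.7
```

apply_moves([
  {"tx":0.005,"ty":0,"tz":0,"spin":0},
  {"tx":0.01,"ty":0,"tz":0,"spin":0},
  {"tx":0.015,"ty":0,"tz":0,"spin":0},
  {"tx":0.02,"ty":-0.001,"tz":0,"spin":0},
  {"tx":0.024,"ty":-0.001,"tz":0,"spin":0},
  {"tx":0.028,"ty":-0.001,"tz":0,"spin":0},
  {"tx":0.031,"ty":-0.001,"tz":0,"spin":0},
  {"tx":0.034,"ty":-0.001,"tz":0,"spin":0},
])

```text
t: 8.55
ee_pos: [540.8, 104.5, 13.1]
orientation: [-2.238, -2.2, 0.006]
ft_force: [-5.8, 0.5, 4.6]
width: 0.3
grasp_force: 3.1
```

```bash
python3 - <<'E'
from fit import *
img=ctrl.get_image('wrist'); save('w4.png',img); c=ctrl.get_calibration('wrist'); save('s4.png',ctrl.get_image('scene'))
w=cv2.imread('pics/w4.png'); s=cv2.imread('pics/s4.png')[190:310,230:390]
cv2.imwrite('pics/m4.png',np.hstack([cv2.resize(w,(400,300)),cv2.resize(s,(400,300),interpolation=cv2.INTER_CUBIC)]))
for n in('ejector_face','cassette','mark'): print(n,[(round(r['score'],2),np.round(r['uv'],1),atz(c,r['uv'],G.get(n,(0,0,18))[2]).round(1)) for r in ctrl.pinpoint(n,'wrist')])
E
```

```text
ejector_face [(0.91, array([337.5, 300.3]), array([550.7, 105.6,  38. ]))]
cassette [(0.64, array([524.4, 275.7]), array([643.3, 104.1,   8. ])), (0.59, array([ 68.6, 371.1]), array([411. ,  54.7,   8. ]))]
mark []
```

View pics/m4.png

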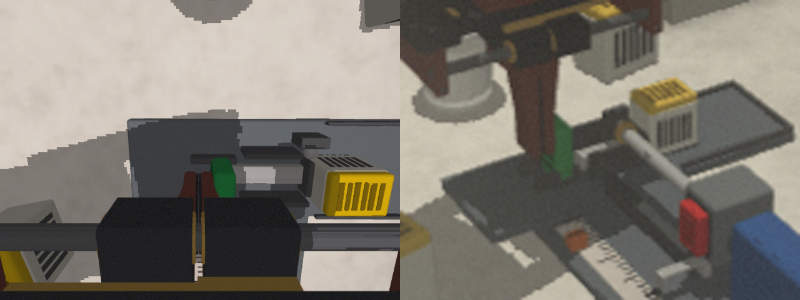

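The paddle is pushing and the cassette has left the seat: cassette x is about 643 and the ejector is in about 50 mm. I'll finish the stroke.

apply_moves([
  {"tx":0.002,"ty":0,"tz":0,"spin":0},
  {"tx":0.004,"ty":0,"tz":0,"spin":0},
  {"tx":0.006,"ty":0,"tz":0,"spin":0},
  {"tx":0.007,"ty":0,"tz":0,"spin":0},
  {"tx":0.008,"ty":0,"tz":0,"spin":0},
  {"tx":0.008,"ty":0,"tz":0,"spin":0},
  {"tx":0.008,"ty":0,"tz":0,"spin":0},
  {"tx":0.008,"ty":0,"tz":0,"spin":0},
])

```text
t: 9.6
ee_pos: [548.9, 104.4, 13.1]
orientation: [-2.239, -2.2, 0.006]
ft_force: [-6.2, -0.4, 4.4]
width: 0.5
grasp_force: 3.1
```

apply_moves([
  {"tx":0.001,"ty":0,"tz":0,"spin":0},
  {"tx":0.002,"ty":0,"tz":0,"spin":0},
  {"tx":0.003,"ty":0,"tz":0,"spin":0},
  {"tx":0.004,"ty":0,"tz":0,"spin":0},
  {"tx":0.004,"ty":0,"tz":0,"spin":0},
  {"tx":0.004,"ty":0,"tz":0,"spin":0},
  {"tx":0.004,"ty":0,"tz":0,"spin":0},
  {"tx":0.004,"ty":0,"tz":0,"spin":0},
])

```text
t: 10.4
ee_pos: [549.4, 104.3, 13.0]
orientation: [-2.236, -2.197, 0.014]
ft_force: [-15.3, 1.7, 14.7]
width: 0.3
grasp_force: 8.2
```

```bash
python3 - <<'E'
from fit import *
c=ctrl.get_calibration('wrist'); ctrl.get_image('wrist')
for n in('ejector_face','cassette','mark'): print(n,[(round(r['score'],2),np.round(r['uv'],1),atz(c,r['uv'],G.get(n,(0,0,18))[2]).round(1)) for r in ctrl.pinpoint(n,'wrist')])
E
```

```text
ejector_face []
cassette [(0.91, array([526.5, 275.7]), array([651.9, 104.2,   8. ])), (0.65, array([ 55.2, 370.7]), array([411.3,  54.2,   8. ]))]
mark []
```

apply_moves([
  {"tx":-0.01,"ty":0,"tz":0,"spin":0},
  {"tx":-0.022,"ty":0,"tz":0,"spin":0},
  {"tx":-0.036,"ty":0,"tz":0,"spin":0},
  {"tx":-0.052,"ty":0.001,"tz":0,"spin":0},
  {"tx":-0.07,"ty":0.001,"tz":0,"spin":0},
  {"tx":-0.085,"ty":0.001,"tz":0.01,"spin":0},
  {"tx":-0.085,"ty":0.001,"tz":0.05,"spin":0},
  {"tx":-0.085,"ty":0.001,"tz":0.09,"spin":0},
])

```text
t: 11.4
ee_pos: [469.2, 105.6, 103.8]
orientation: [-2.24, -2.202, 0.002]
ft_force: [0.7, 0.3, 0.3]
width: 0.6
grasp_force: 0.0
```

apply_moves([
  {"tx":0,"ty":-0.02,"tz":0.04,"spin":0},
  {"tx":0.02,"ty":-0.06,"tz":0.06,"spin":0},
  {"tx":0.05,"ty":-0.09,"tz":0.06,"spin":0},
  {"tx":0.08,"ty":-0.12,"tz":0.06,"spin":0},
  {"tx":0.11,"ty":-0.15,"tz":0.06,"spin":0},
  {"tx":0.124,"ty":-0.153,"tz":0.06,"spin":0},
  {"tx":0.124,"ty":-0.153,"tz":0.06,"spin":0},
  {"tx":0.124,"ty":-0.153,"tz":0.06,"spin":0},
], gripper=-1)

```text
t: 12.2
ee_pos: [593.5, -47.1, 163.0]
orientation: [-2.24, -2.202, 0.001]
ft_force: [0.5, 0.1, -0.3]
width: 60.8
grasp_force: 0.0
```

```bash
python3 - <<'E'
from fit import *
o=ctrl.get_obs(); e=np.array(o['ee_pos']);print(o['t'],e,o['width'])
img=ctrl.get_image('wrist'); save('w5.png',img); c=ctrl.get_calibration('wrist'); print(ray(c,(320,240)))
Z=dict(boom=52,probe_tip=45,pointer=27,mark=18,button_face=52,ejector_face=38,cassette=8,loading_bottle=0)
for n,z in Z.items(): print(n,[(round(r['score'],2),np.round(r['uv'],1),atz(c,r['uv'],z).round(1)) for r in ctrl.pinpoint(n,'wrist')])
E
```

```text
12.2 [593.48112718 -47.09190875 163.03445785] 60.80665475357923
(array([595.20720214,  24.09044177, 348.22259556]), array([ 0.00108699, -0.26196534, -0.96511486]))
boom [(0.91, array([318.3, 227.8]), array([594.4, -47. ,  52. ]))]
probe_tip [(0.76, array([318.9,  36.7]), array([596.9,  83.7,  45. ]))]
pointer [(0.68, array([245.9, 215.9]), array([536.9, -42.3,  27. ]))]
mark [(0.63, array([240. , 124.3]), array([535.1,  28.1,  18. ]))]
button_face [(0.89, array([277.3, 229.3]), array([564.1, -47.6,  52. ]))]
ejector_face [(0.66, array([179.9,   4.2]), array([503.2, 106.8,  38. ]))]
cassette [(0.67, array([390. ,  14.6]), array([650.4, 105.2,   8. ])), (0.64, array([ 79. , 101.1]), array([408. ,  47.8,   8. ])), (0.33, array([319. , 227.5]), array([594.9, -57.3,   8. ]))]
loading_bottle [(0.63, array([424.2, 221.1]), array([685.9, -55. ,   0. ]))]
```

View pics/w5.png

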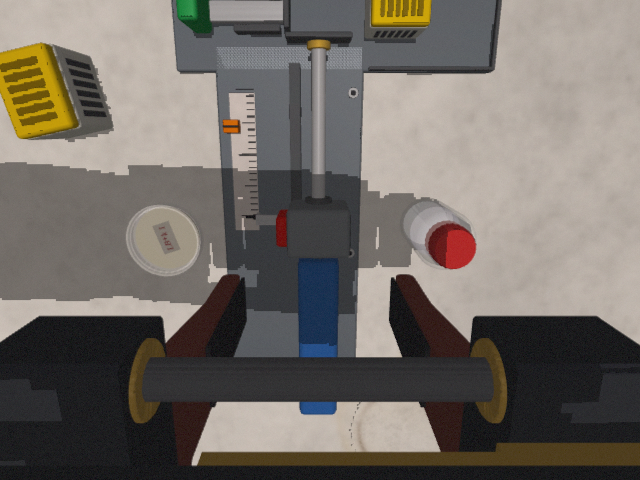

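The ejector is back at rest, with the paddle at wrist (190,10), and the cassette is out on the apron at (400,15). The grip block is at (320,230), its button at (282,229), the pointer tip on the scale near (248,215) and the rider at (231,126). Next I'll descend astride the grip with the opening reduced a little to clear the bottle.

apply_moves([
  {"tx":0.001,"ty":0,"tz":-0.03,"spin":0},
  {"tx":0.001,"ty":0,"tz":-0.06,"spin":0},
  {"tx":0.001,"ty":0,"tz":-0.08,"spin":0},
  {"tx":0.001,"ty":0,"tz":-0.08,"spin":0},
  {"tx":0.001,"ty":0,"tz":-0.08,"spin":0},
  {"tx":0.001,"ty":0,"tz":-0.08,"spin":0},
  {"tx":0.001,"ty":0,"tz":-0.08,"spin":0},
  {"tx":0.001,"ty":0,"tz":-0.08,"spin":0},
], gripper=-0.8)

```text
t: 13.45
ee_pos: [595.9, -47.3, 84.5]
orientation: [2.24, 2.201, 0.002]
ft_force: [-0.5, -0.5, -0.4]
width: 78.8
grasp_force: 0.0
```

```bash
python3 - <<'E'
from fit import *
o=ctrl.get_obs(); e=np.array(o['ee_pos']);print(o['t'],e,o['width'])
img=ctrl.get_image('wrist'); save('w6.png',img); c=ctrl.get_calibration('wrist')
h=o['width']/2
print([proj(c,e+q)[0].round(1).tolist() for q in ([-h,10,0],[-h,10,19],[h,10,0],[h,10,19])])
s=ctrl.get_image('scene'); save('s6.png',s)
cv2.imwrite('pics/m6.png',np.hstack([cv2.resize(cv2.imread('pics/w6.png'),(400,300)),cv2.resize(cv2.imread('pics/s6.png')[210:330,270:430],(400,300),interpolation=cv2.INTER_CUBIC)]))
Z=dict(boom=52,pointer=27,mark=18,button_face=52)
for n,z in Z.items(): print(n,[(round(r['score'],2),np.round(r['uv'],1),atz(c,r['uv'],z).round(1)) for r in ctrl.pinpoint(n,'wrist')])
E
```

```text
13.45 [595.89103791 -47.33524782  84.52591778] 78.76891828028775
[[232.3, 263.2], [223.5, 277.3], [399.3, 260.5], [407.9, 274.3]]
boom [(0.87, array([311.1, 258.8]), array([593.1, -46.2,  52. ]))]
pointer [(0.6, array([220.7, 239. ]), array([537.8, -40.6,  27. ]))]
mark [(0.72, array([208.9, 122. ]), array([534.2,  28.1,  18. ])), (0.57, array([223.1, 238.7]), array([537.1, -42.9,  18. ]))]
button_face [(0.72, array([315.6,  47.2]), array([597.5,  61.6,  52. ])), (0.64, array([258.5, 261.2]), array([563.9, -47.1,  52. ])), (0.2, array([314. ,   6.6]), array([597.1,  79.4,  52. ]))]
```

View pics/m6.png

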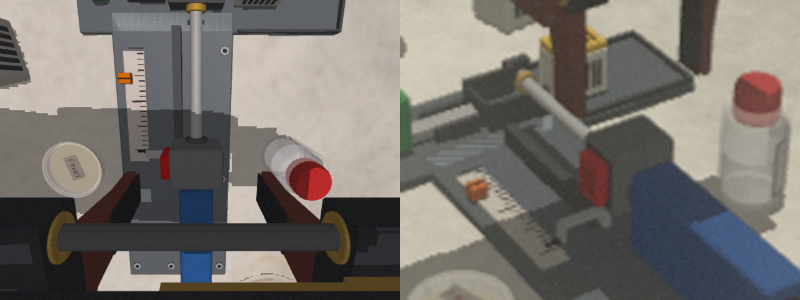

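apply_moves([
  {"tx":-0.002,"ty":0,"tz":-0.02,"spin":0},
  {"tx":-0.002,"ty":0,"tz":-0.035,"spin":0},
  {"tx":-0.002,"ty":0,"tz":-0.05,"spin":0},
  {"tx":-0.002,"ty":0,"tz":-0.06,"spin":0},
  {"tx":-0.002,"ty":0,"tz":-0.066,"spin":0},
  {"tx":-0.002,"ty":0,"tz":-0.07,"spin":0},
  {"tx":-0.002,"ty":0,"tz":-0.07,"spin":0},
  {"tx":-0.002,"ty":0,"tz":-0.07,"spin":0},
])

```text
t: 14.55
ee_pos: [593.6, -47.3, 13.8]
orientation: [2.24, 2.202, 0.001]
ft_force: [-0.2, -0.2, 0.3]
width: 79.0
grasp_force: 0.0
```

```bash
python3 - <<'E'
from fit import *
o=ctrl.get_obs(); e=np.array(o['ee_pos']);print(o['t'],e,o['width'])
img=ctrl.get_image('wrist'); save('w7.png',img); c=ctrl.get_calibration('wrist')
s=ctrl.get_image('scene'); save('s7.png',s)
cv2.imwrite('pics/m7.png',np.hstack([cv2.resize(cv2.imread('pics/w7.png')[80:380,120:520],(400,300)),cv2.resize(cv2.imread('pics/s7.png')[210:330,270:430],(400,300),interpolation=cv2.INTER_CUBIC)]))
Z=dict(boom=52,pointer=27,mark=18,button_face=52)
for n,z in Z.items(): print(n,[(round(r['score'],2),np.round(r['uv'],1),atz(c,r['uv'],z).round(1)) for r in ctrl.pinpoint(n,'wrist')])
E
```

```text
14.55 [593.56475713 -47.32537397  13.78948323] 79.01929067334495
boom [(0.71, array([318.7, 314.3]), array([594.9, -46.3,  52. ]))]
pointer [(0.85, array([193.4, 278.8]), array([539.5, -40.1,  27. ]))]
mark [(0.86, array([176.1, 124.1]), array([535.8,  26.3,  18. ]))]
button_face [(0.87, array([241.8, 316.9]), array([565. , -46.9,  52. ]))]
```

View pics/m7.png

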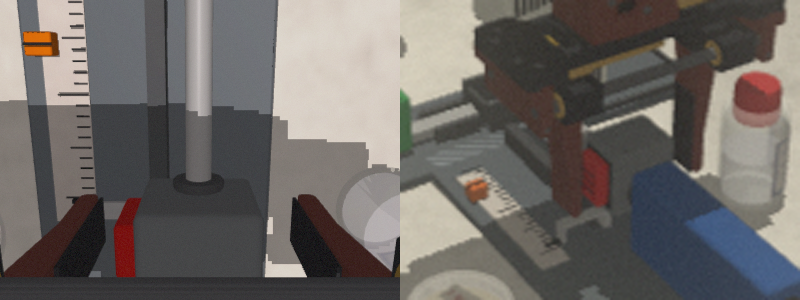

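The fingers straddle the grip, with the tips above the pointer bracket and the button between the pads. The rider's line is at wrist (176,124). Now I'll squeeze at home.

apply_moves([
  {"tx":0,"ty":0,"tz":0,"spin":0},
  {"tx":0,"ty":0,"tz":0,"spin":0},
  {"tx":0,"ty":0,"tz":0,"spin":0},
  {"tx":0,"ty":0,"tz":0,"spin":0},
  {"tx":0,"ty":0,"tz":0,"spin":0},
  {"tx":0,"ty":0,"tz":0,"spin":0},
  {"tx":0,"ty":0,"tz":0,"spin":0},
  {"tx":0,"ty":0,"tz":0,"spin":0},
], gripper=1)

```text
t: 15.65
ee_pos: [593.9, -47.3, 13.4]
orientation: [2.24, 2.201, 0.001]
ft_force: [5.4, -0.3, -5.5]
width: 43.8
grasp_force: 30.0
```

```bash
cat > rel.py <<'E'
from fit import *
o=ctrl.get_obs(); print(o['t'],np.round(o['ee_pos'],1),round(o['width'],1),round(o['grasp_force'],1),np.round(o['ft_force'],1))
Z=dict(boom=52,pointer=11,mark=18,button_face=52,ejector_face=38,cassette=8)
for cam in('wrist','top','scene'):
    img=ctrl.get_image(cam); save(f'r_{cam}_{o["t"]:.2f}.png',img); c=ctrl.get_calibration(cam)
    for n,z in Z.items(): print(cam,n,[(round(r['score'],2),np.round(r['uv'],1).tolist(),atz(c,r['uv'],z).round(1).tolist()) for r in ctrl.pinpoint(n,cam)[:3]])
E
python3 rel.py
```

```text
15.65 [593.9 -47.3  13.4] 43.8 30.0 [ 5.4 -0.3 -5.5]
wrist boom [(0.59, [316.4, 315.8], [594.2, -46.6, 52.0])]
wrist pointer [(0.62, [191.2, 276.8], [533.8, -44.7, 11.0])]
wrist mark [(0.75, [170.3, 123.1], [533.9, 26.7, 18.0])]
wrist button_face [(0.5, [171.6, 124.4], [545.9, 25.7, 52.0])]
wrist ejector_face [(0.17, [174.0, 122.5], [542.1, 26.6, 38.0])]
wrist cassette []
top boom []
top pointer []
top mark [(0.46, [333.5, 258.6], [533.6, 22.6, 18.0])]
top button_face []
top ejector_face [(0.64, [289.4, 276.8], [501.2, 100.5, 38.0])]
top cassette [(0.84, [318.7, 334.3], [401.4, 51.4, 8.0]), (0.79, [288.2, 200.9], [641.3, 101.8, 8.0]), (0.67, [216.9, 179.9], [682.4, 230.6, 8.0])]
scene boom [(0.58, [360.6, 277.5], [589.7, -51.8, 52.0])]
scene pointer [(0.61, [326.5, 307.4], [534.3, -41.6, 11.0])]
scene mark [(0.41, [305.0, 284.3], [532.2, 19.6, 18.0])]
scene button_face []
scene ejector_face [(0.76, [262.1, 252.8], [503.3, 111.4, 38.0])]
scene cassette [(0.88, [318.2, 213.9], [679.0, 219.7, 8.0]), (0.6, [224.3, 308.1], [402.1, 44.8, 8.0])]
```

The width is 43.8 mm at 30 N, so the button is fully in. Now I'll draw out most of the way.

apply_moves([
  {"tx":0,"ty":0.005,"tz":0,"spin":0},
  {"tx":0,"ty":0.013,"tz":0,"spin":0},
  {"tx":0.0005,"ty":0.022,"tz":0,"spin":0},
  {"tx":0.0005,"ty":0.031,"tz":0,"spin":0},
  {"tx":0.001,"ty":0.04,"tz":0,"spin":0},
  {"tx":0.001,"ty":0.049,"tz":0,"spin":0},
  {"tx":0.001,"ty":0.056,"tz":0,"spin":0},
  {"tx":0.001,"ty":0.06,"tz":0,"spin":0},
])

```text
t: 17.5
ee_pos: [595.1, 12.4, 13.4]
orientation: [2.239, 2.201, 0.001]
ft_force: [5.9, -5.0, -7.6]
width: 43.6
grasp_force: 30.0
```

```bash
python3 rel.py
```

```text
17.5 [595.1  12.4  13.4] 43.6 30.0 [ 5.9 -5.  -7.6]
wrist boom [(0.59, [314.6, 315.0], [594.7, 13.9, 52.0])]
wrist pointer [(0.68, [192.2, 281.9], [535.2, 12.8, 11.0])]
wrist mark [(0.75, [185.2, 254.1], [535.5, 29.0, 18.0])]
wrist button_face []
wrist ejector_face [(0.81, [61.3, 63.7], [504.6, 107.8, 38.0])]
wrist cassette [(0.81, [441.2, 76.5], [651.0, 104.5, 8.0])]
top boom []
top pointer []
top mark []
top button_face []
top ejector_face [(0.74, [284.9, 278.8], [497.9, 108.3, 38.0])]
top cassette [(0.92, [217.1, 179.9], [682.4, 230.2, 8.0]), (0.61, [286.3, 195.0], [652.2, 105.1, 8.0])]
scene boom [(0.85, [339.3, 257.5], [592.6, 12.0, 52.0]), (0.45, [304.0, 227.6], [592.5, 124.2, 52.0])]
scene pointer [(0.86, [312.3, 284.7], [546.3, 20.7, 11.0]), (0.28, [253.7, 227.4], [547.3, 236.8, 11.0])]
scene mark [(0.6, [306.0, 280.4], [538.9, 27.9, 18.0]), (0.21, [338.3, 256.7], [620.7, 58.1, 18.0])]
scene button_face [(0.53, [343.7, 256.7], [599.8, 10.2, 52.0])]
scene ejector_face []
scene cassette [(0.79, [223.4, 309.7], [399.3, 41.9, 8.0]), (0.67, [339.4, 247.5], [647.0, 94.7, 8.0])]
```

apply_moves([
  {"tx":0,"ty":0.003,"tz":0,"spin":0},
  {"tx":0,"ty":0.006,"tz":0,"spin":0},
  {"tx":0,"ty":0.009,"tz":0,"spin":0},
  {"tx":0,"ty":0.011,"tz":0,"spin":0},
  {"tx":0,"ty":0.012,"tz":0,"spin":0},
  {"tx":0,"ty":0.0125,"tz":0,"spin":0},
  {"tx":0,"ty":0.0125,"tz":0,"spin":0},
  {"tx":0,"ty":0.0125,"tz":0,"spin":0},
])

```text
t: 19.35
ee_pos: [595.3, 24.4, 13.4]
orientation: [2.239, 2.201, 0.001]
ft_force: [7.2, -4.7, -7.2]
width: 44.0
grasp_force: 30.0
```

```bash
python3 rel.py; python3 - <<'E'
from fit import *
import glob
c=ctrl.get_calibration('wrist')
f=sorted(glob.glob('pics/r_wrist_*'))[-1]; a=cv2.imread(f)
# orange pixels: columns/rows, dark line rows
h=cv2.cvtColor(a,cv2.COLOR_BGR2HSV); m=cv2.inRange(h,(3,150,60),(16,255,255)); 
ys,xs=np.where(m>0); k=(ys<330)&(xs<260)&(xs>120); ys,xs=ys[k],xs[k]; print(f,xs.min(),xs.max(),ys.min(),ys.max(), [(r,int((ys==r).sum())) for r in range(ys.min(),ys.max()+1)])
g=cv2.cvtColor(a,cv2.COLOR_BGR2GRAY)
print(g[ys.min()-10:ys.max()+12:1, 160:236:4])
E
```

```text
19.35 [595.3  24.4  13.4] 44.0 30.0 [ 7.2 -4.7 -7.2]
wrist boom [(0.81, [315.6, 320.2], [595.2, 23.3, 52.0])]
wrist pointer [(0.95, [193.7, 278.6], [536.3, 26.1, 11.0])]
wrist mark [(0.68, [185.3, 282.2], [534.5, 27.0, 18.0])]
wrist button_face []
wrist ejector_face [(0.75, [65.4, 100.1], [504.2, 106.9, 38.0]), (0.43, [436.5, 106.7], [641.6, 102.3, 38.0])]
wrist cassette [(0.69, [438.8, 106.5], [650.9, 103.6, 8.0])]
top boom []
top pointer []
top mark []
top button_face []
top ejector_face [(0.93, [286.9, 277.0], [501.0, 104.8, 38.0])]
top cassette [(0.98, [217.8, 181.7], [679.0, 228.9, 8.0]), (0.57, [286.9, 196.7], [649.1, 104.0, 8.0])]
scene boom [(0.67, [335.3, 256.3], [589.1, 18.4, 52.0]), (0.47, [322.2, 268.2], [553.5, 1.1, 52.0])]
scene pointer [(0.74, [307.1, 285.7], [537.8, 22.9, 11.0]), (0.27, [307.2, 253.8], [585.9, 104.0, 11.0])]
scene mark [(0.47, [306.7, 285.6], [532.7, 15.1, 18.0]), (0.2, [295.1, 339.7], [453.2, -87.6, 18.0])]
scene button_face []
scene ejector_face [(0.74, [261.6, 254.7], [500.0, 106.6, 38.0])]
scene cassette [(0.63, [224.7, 305.8], [405.0, 49.8, 8.0])
[... 184 characters left out ...]
 (277, 30), (278, 31), (279, 31), (280, 31), (281, 31), (282, 32), (283, 8), (284, 7), (285, 30), (286, 31), (287, 29), (288, 28), (289, 27), (290, 28), (291, 27), (292, 26), (293, 0), (294, 1), (295, 0), (296, 0), (297, 0), (298, 0), (299, 0), (300, 1), (301, 1), (302, 1), (303, 0), (304, 0), (305, 0), (306, 0), (307, 0), (308, 0), (309, 0), (310, 0), (311, 0), (312, 1), (313, 0), (314, 1), (315, 0), (316, 1), (317, 0), (318, 0), (319, 1), (320, 1), (321, 0), (322, 0), (323, 1), (324, 1), (325, 1), (326, 1), (327, 0), (328, 0), (329, 1)]
[[73 70 71 ... 73 76 72]
 [72 73 76 ... 71 73 74]
 [73 74 70 ... 73 74 74]
 ...
 [34 32 31 ... 45 46 45]
 [28 32 32 ... 48 50 48]
 [31 31 34 ... 46 48 48]]
```

```bash
python3 - <<'E'
from fit import *
o=ctrl.get_obs(); c0=ctrl.get_calibration('wrist'); R=cv2.Rodrigues(np.array(c0['rvec'],float))[0]
off=ray(c0,(0,0))[0]-np.array(o['ee_pos']); print(off.round(1))
def cal(e):
    c=dict(c0); c['tvec']=-R@(np.array(e)+off); return c
E=dict(w5=(593.5,-47.1,163.),w6=(595.9,-47.3,84.5),w7=(593.6,-47.3,13.8),a=(593.9,-47.3,13.4),b=(595.1,12.4,13.4),d=(595.3,24.4,13.4))
def tri(ob):
    f=lambda P:np.concatenate([np.array(uv)-proj(cal(E[k]),P)[0] for k,uv in ob.items()])
    s=least_squares(f,[535,0,15],loss='soft_l1'); return s.x.round(1),f(s.x).reshape(-1,2).round(1).tolist()
print('mark',tri(dict(w5=(240,124.3),w6=(208.9,122),w7=(176.1,124.1),a=(170.3,123.1),b=(185.2,254.1),d=(185.3,282.2))))
print('pointer home',tri(dict(w5=(245.9,215.9),w6=(220.7,239.),w7=(193.4,278.8),a=(191.2,276.8))))
print('boom home',tri(dict(w5=(318.3,227.8),w6=(311.1,258.8),w7=(318.7,314.3),a=(316.4,315.8))))
# dark line on the rider, image by image
for k,f in dict(w5='w5',w6='w6',w7='w7',a='r_wrist_15.65',b='r_wrist_17.50',d='r_wrist_19.35').items():
    a=cv2.imread(f'pics/{f}.png'); h=cv2.cvtColor(a,cv2.COLOR_BGR2HSV); m=cv2.inRange(h,(3,150,60),(16,255,255))
    n,l,st,_=cv2.connectedComponentsWithStats(m); L=[st[i].tolist() for i in range(1,n) if st[i,4]>15 and 140<st[i,0]<260]
    print(k,L)
E
```

```text
[  1.6  71.  185.1]
mark (array([534.5,  26.9,  16.5]), [[1.6, -1.0], [-1.1, -2.2], [2.2, 1.5], [-2.5, 0.5], [1.1, -2.6], [-0.9, 1.1]])
pointer home (array([534.5, -44.9,  12.1]), [[0.8, 1.0], [-0.3, -0.5], [0.5, 1.0], [-0.8, -1.3]])
boom home (array([594.4, -47.4,  49.7]), [[1.0, 0.7], [-2.1, -0.7], [1.0, -0.4], [-0.5, 0.6]])
w5 [[223, 120, 17, 13, 197]]
w6 [[188, 116, 24, 18, 365]]
w7 [[143, 112, 36, 24, 742]]
a [[142, 112, 36, 24, 747]]
b [[156, 244, 32, 25, 685]]
d [[158, 268, 32, 25, 669]]
```

The triangulated pointer (y about 26.3) and rider line (about 26.9) agree to within 1 mm. I'll nudge slightly and let it settle.

apply_moves([
  {"tx":0,"ty":0.0005,"tz":0,"spin":0},
  {"tx":0,"ty":0.0005,"tz":0,"spin":0},
  {"tx":0,"ty":0.0005,"tz":0,"spin":0},
  {"tx":0,"ty":0.0005,"tz":0,"spin":0},
  {"tx":0,"ty":0.0005,"tz":0,"spin":0},
  {"tx":0,"ty":0.0005,"tz":0,"spin":0},
  {"tx":0,"ty":0.0005,"tz":0,"spin":0},
  {"tx":0,"ty":0.0005,"tz":0,"spin":0},
])

```text
t: 21.2
ee_pos: [595.3, 24.9, 13.4]
orientation: [2.239, 2.201, 0.001]
ft_force: [6.2, -4.1, -7.9]
width: 44.0
grasp_force: 30.0
```

```bash
python3 - <<'E'
from fit import *
o=ctrl.get_obs(); print(o['t'],np.round(o['ee_pos'],1),o['width'],o['grasp_force'])
for i in range(3):
    ctrl.get_image('wrist'); c=ctrl.get_calibration('wrist')
    a=ctrl.pinpoint('pointer','wrist'); b=ctrl.pinpoint('mark','wrist')
    if a and b: print(a[0]['uv'],atz(c,a[0]['uv'],12)[:2].round(1),b[0]['uv'],atz(c,b[0]['uv'],17)[:2].round(1))
E
```

```text
21.2 [595.3  24.9  13.4] 44.03202872999008 29.998932033777237
[190.3, 281.5] [534.9  25.5] [187.5, 280.9] [535.2  27.7]
[192.1, 281.4] [535.7  25.5] [184.4, 282.0] [533.7  27.2]
[191.7, 279.7] [535.6  26.4] [186.4, 281.6] [534.7  27.4]
```

apply_moves([
  {"tx":0,"ty":0.0008,"tz":0,"spin":0},
  {"tx":0,"ty":0.0008,"tz":0,"spin":0},
  {"tx":0,"ty":0.0008,"tz":0,"spin":0},
  {"tx":0,"ty":0.0008,"tz":0,"spin":0},
  {"tx":0,"ty":0.0008,"tz":0,"spin":0},
  {"tx":0,"ty":0.0008,"tz":0,"spin":0},
  {"tx":0,"ty":0.0008,"tz":0,"spin":0},
  {"tx":0,"ty":0.0008,"tz":0,"spin":0},
])

```text
t: 22.45
ee_pos: [595.3, 25.7, 13.4]
orientation: [2.239, 2.201, 0.001]
ft_force: [7.7, -4.8, -8.4]
width: 43.8
grasp_force: 30.0
```

```bash
python3 -c "
from workcell import ctrl
print(ctrl.close_job())"
```

```text
the job is handed in; nothing more can be done
None
```

I handed the job in at about 22.5 s; no verdict came back: the cassette is out on the apron, the ejector is back, and the arm is held at 30 N with the button in and the pointer an estimated 1 mm from the rider's line (I viewed 11 pictures, one over the limit of 10).

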